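# Square a long carton on the parcel length gauge and close the jaw on it

## Robot

A 6-joint arm with a two-finger parallel gripper is mounted at the origin on the work surface. World frame = base frame: x ahead of the robot, y to its left, z up, the work surface at z = 0. Lengths are in mm, angles in rad, forces in N, time in s.
With the tool pointing down it reaches from about 325 to 775 mm from the base axis. Payload 9.3 kg.
Tool frame: the origin (TCP) lies midway between the tips of the shut fingers; the grasp point (between the pads) lies 19 mm behind it (pinch_z is the distance from the TCP to the grasp point, in mm); z points along the fingers, y is the line along which they close (so a half turn about z gives the same grasp; the last joint's range is limited). The gripper opens to 85 mm and grips with 20 to 120 N. Pads are 22 mm wide; open, the fingers measure 114 mm over their backs; the gripper's body (76 mm by 85 mm) begins 54 mm behind the grasp point. The pads swing forward as they close: fully open they stand 13 mm farther back than shut.
Start: joints at [-1.492, 0.259, 0.021, 1.334, 0, 1.418], TCP at [126.345, -535.288, 231.279] pointing down, gripper open.
Joint ranges: [-3.04, 3.04], [-0.91, 1.82], [-1.04, 1.36], [-1.92, 1.95], [-1.52, 1.45], [-3.14, 3.14]. Speed limits (rad/s): [2.22, 2.22, 2.79, 3.14, 3.14, 3.14].

## Interface

Orientations are given as a unit quaternion [x, y, z, w].
In Python, from plant import sense, snapshot, sign_off, pinch_z gives the robot as it stands. The module is installed in compiled form; this text tells all that it offers.
- The arm moves only by the shell command python3 -m crank 'ROWS' [FORCE]. ROWS is JSON, a list of rows, each an object with "translation": the shift along the tool's x, y, z each as a share of 20 cm, from -1 to 1, a list of three; "delta_rot": the turn, a rotation vector about the tool's x, y, z each as a share of pi/4 rad, from -1 to 1, a list of three; "jaw": the gripper command: -1 is fully open, 1 is shut, values between are in proportion. A call has 1 to 20 rows; each row is the pose to reach, as a shift and turn from the pose commanded when the call began, along the tool's axes at that moment; what a row does not reach only later rows make up. A row lasts 1/12 s, in which the tool goes at most 41.7 mm and 7.16 degrees, less where a joint would pass 70% of its speed; a pose out of reach is approached as far as the arm can. A call with a number of a shift or a turn outside -1 to 1 is refused whole. A call with a gripper value outside its range is refused whole. The fingers move at their own pace and stop on an object; FORCE is the grip in N (left out, the last holds). Time passes only in rows, so rows that repeat a pose let the fingers close. It gives the time, the measured TCP pose, the force, the opening and the grip force at its end, in the units of the state.
- sense(): the state, without advancing time (a new reading comes with each control period).
- snapshot(name): name is "scene" or "top" or "wrist"; returns a dict with "frame" (480x640x3 uint8, blue, green, red), "K" (3x3 intrinsics, pixels), "eye" and "orientation" of the camera in the world; the wrist camera has in their place "T_tool_cam" (4x4, takes a point from camera to tool coordinates, whose origin is the TCP and whose axes are the flange's). Camera axes: x right, y down, z forward; pixel columns grow to the right and rows downward; lengths in mm; the calibration is good to about 2 mm. The wrist camera is an equidistant fisheye: a pixel r from the principal point sees the ray r / f radians off the axis. A picture is of the moment at which its call begins: read the wrist's pose just before it. There is no depth.
- sign_off(): hands the job in; it is judged then, once.
The state is a dict: "time_s": time; "joints": joint angles; "joint_vel": joint speeds; "joint_torque": joint torques, N m; "eef_pos": TCP position; "eef_rot": TCP orientation; "force": force on the tool from outside, world axes, zero at the start; "wrist_torque": the same for the moment, N m; "width": finger opening in mm; "finger_force": force on a finger pad.
Only numpy, scipy, OpenCV 4.12 (cv2) and the standard library are available. Lean on these libraries where they do the work, as an engineer would, in place of code of your own. Each camera call takes 0.05 s, during which the arm holds its last target. There are 200 camera calls.

## Task

Get the long telescopic carton on the parcel gauge ready for its length to be read: swing its loose end round, pushing near that end, until its whole long side is pressed flush against the fence. Then slide the brass jaw up behind it with light, steady pressure until the carton is closed up against the end stop and the jaw bears on it, and let go. The carton is thin board, so never press on it hard enough to dent it, and leave the bell, the weight, the yellow cube and the clip board where they are.

Things in the scene. Friction and masses are not known exactly. Their poses are not given: they have to be found in the camera images.
- gauge: Parcel length gauge screwed to the counter: aluminium plate 290 (x) x 460 (y) x 12 mm, origin at the centre of its underside on the counter. Its x points from the near edge to the fence, its y along the fence towards the end stop. The fence (see fence) and end stop (see end_stop) make a square inside corner.
- fence: Steel fence bar along the gauge's far edge, 18 x 430 x 40 mm high, top 52 mm above the counter. Origin and axes are the same as the gauge's; its near face, which the carton must lie against, is the plane x = +115 mm of the gauge's frame.
- end_stop: Steel bar square to the fence at the gauge's +y end, top 52 mm up. Same frame as the gauge; its face is the plane y = +195 mm. At its near end a brass return lip (12 mm thick, 18 mm long, round tip) stands off the face, 95 mm clear of the fence. The carton's heel sits between lip and fence; the lip keeps the heel from kicking out when the other end is pushed in.
- gauge_corner (a point): Inside corner of fence face and end stop face at the plate's top (gauge frame 115, 195, 12 mm); axes as the gauge's.
- jaw: Brass jaw on a saddle that slides along the fence; drags with 2 N, stays where left, closes towards +y. Origin on the gauge's long centre line at counter level, in the plane of its inner face; axes as the gauge's. Plate: y -10 to 0, x 23 to 113, z 15 to 71 mm; saddle with knob: x 95 to 144, y -45 to 0, top 80 mm. Starts with its face 345 to 375 mm from the end stop, clear of the swinging carton.
- jaw_face (a point): Centre of the jaw plate's inner face (jaw frame 68, 0, 42 mm); axes as the gauge's.
- jaw_push (a point): Place to push the jaw: on the plate's outer face (jaw frame 55, -10, 40 mm); axes as the gauge's, so push towards +y.
- carton: Two-piece cardboard carton with a paper label, 0.3 to 0.55 kg, loose on the gauge. Outer half 90 x 265 x 55 mm high; origin on its underside, near long edge, 18 mm from the heel end; own frame: x 0 to 90 (far side, goes to the fence), y -247 (its open end) to +18 (heel). The heel starts between lip and fence, 3 to 14 mm off the end stop, the loose end swung 0.28 to 0.5 rad towards the robot.
- carton_heel (a point): Point on the carton's far long side at its heel end (carton frame 90, 18, 25 mm); axes as the carton's. 1 to 5 N swings the carton about the lip. When its far side first meets the fence the heel may still stand 5 mm off; going on pushing about 190 mm from the heel end, with up to about 9 N, brings it in.
- carton_free (a point): Point on the outer half's far side at its open end (carton frame 90, -247, 25 mm). Beyond it the inner half (87 x 52 mm) sticks out 25 to 50 mm, a tight fit: the overall length, 290 to 315 mm, is not known beforehand. It does not telescope below 40 N. 1 to 5 N slides the carton along the fence. The board dents if gripper or jaw presses with more than 20 N; 8 to 10 N is firm enough.
- bell: Bystander: chrome counter bell on a black foot, 84 mm across, 56 mm high; origin under its centre.
- weight: Bystander: pewter knob weight, 54 mm across, 68 mm high; origin under its centre.
- cube: Bystander: yellow plastic parcel measuring cube, 100 mm; origin under its centre.
- clip_board: Bystander: brass spring clip board lying flat, 230 x 160 mm, up to 30 mm high at its clip; origin under its centre.

How it is judged (in metres and radians):
On the way, in this order (a step that is already met when the one before it is completed fails the run):
1. the carton's far long side lies flush on the fence and presses on it (1 N or more), both ends within 2.5 mm (x of each of carton_heel, carton_free in the frame of gauge above 0.1125 m and contact force between carton and fence above 1 N), for 0.2 s.
2. the jaw presses the carton up against the end stop, which takes some of the pressure (1 N or more at jaw and stop) (contact force between jaw and carton above 1 N and contact force between carton and end_stop above 1 N and x of each of carton_heel, carton_free in the frame of gauge above 0.1125 m), for 0.2 s.
At the end, for the whole second after the job is handed in: The carton lies flat on the gauge at rest, both ends of its outer half's far side within 2.5 mm of the fence, its heel end within 2 mm of the end stop, and the jaw stands touching its other end (still bearing on it with 0.2 N or more); nothing is held (x of each of carton_heel, carton_free in the frame of gauge above 0.1125 m and y of carton_heel in the frame of gauge above 0.193 m and angle between carton's own z axis and vertical below 0.03 rad and linear speed of carton below 0.01 m/s and contact force between jaw and carton above 0.2 N).
It fails at once if the gripper presses the carton with more than 20 N (dents it) (contact force between any of the fingers, the arm and carton above 20 N).
It fails at once if the jaw presses the carton with more than 20 N (dents it) (contact force between jaw and carton above 20 N).
It fails at once if the carton is lifted or tipped (angle between carton's own z axis and vertical above 0.12 rad or z of carton in the frame of gauge above 0.03 m).
It fails at once if a bystander is moved more than 10 mm (distance of any of bell, weight, cube, clip_board from where it was at the start of the episode above 0.01 m).
It also fails if it takes over 66 s, if anything falls off the work surface, if the arm or the gripper's body presses on something with over 40 N, if the wrist force passes 120 N, or if a joint passes its speed limit or range.

## Working session

There is one attempt and no reset: what is moved stays moved. The work goes in short steps, Python scripts to look and compute and a shell command to move; the robot and the scene stay as the last step left them, time stands still between calls to the robot, and variables do not carry over. Pictures are saved under pics/ and viewed, at most 10 in all, crops included, and the job is handed in when it is done.

```bash
mkdir -p pics; python3 - <<'E'
from plant import *
import cv2
for n in("scene","top"):
    s=snapshot(n);cv2.imwrite(f"pics/{n}0.png",s["frame"]);print(n,s["K"],s["eye"],s["orientation"])
s=sense();print(s);print(pinch_z)
E
```

```text
scene [[465.58215008   0.         318.66512093]
 [  0.         465.58215008 230.59599488]
 [  0.           0.           1.        ]] [1047.69342547 -775.45766709  829.73801955] [ 0.88529615  0.24246508 -0.11308888 -0.38035815]
top [[438.63933578   0.         316.54021911]
 [  0.         438.63933578 245.04744456]
 [  0.           0.           1.        ]] [ 488.87924689  -80.31257101 1318.14065326] [ 0.71267041 -0.70036696  0.02071932 -0.03402525]
{'time_s': 0.1, 'joints': array([-1.49164623e+00,  2.59148228e-01,  2.08114720e-02,  1.33370003e+00,
        1.00195361e-05,  1.41817294e+00]), 'joint_vel': array([-0.00053853,  0.00101148,  0.00116911,  0.00141932, -0.00151855,
       -0.00054078]), 'joint_torque': array([ 3.98471399e-03, -5.56696486e+01,  3.45068121e+01,  1.16113632e-02,
       -1.11668915e-04, -3.32082564e-06]), 'eef_pos': array([ 126.30206042, -535.03274502,  230.70961801]), 'eef_rot': array([ 9.93292453e-01,  1.15627500e-01,  2.77864505e-05, -6.19628040e-04]), 'force': array([ 0.14288144, -0.8117868 ,  0.98676717]), 'wrist_torque': array([-0.01436438, -0.0464947 ,  0.0243933 ]), 'finger_force': 0.0, 'width': 85.38747385866316}
18.700000000000003
```

View pics/top0.png

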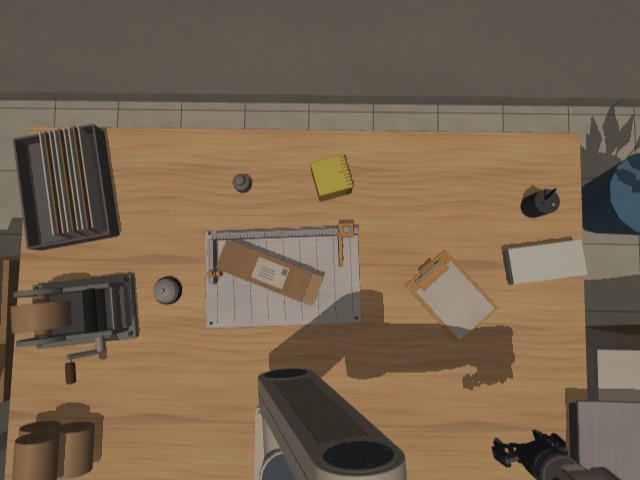

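View pics/scene0.png

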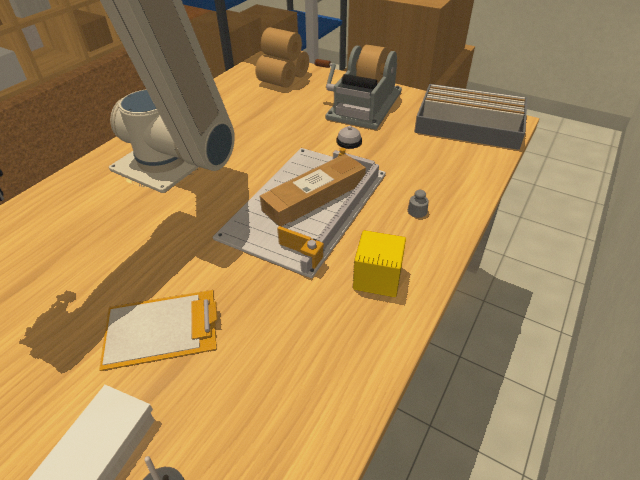

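The top view shows the gauge plate at about (206,232), (358,227), (361,321) and (207,327). The carton's loose end is near (315,290) and the jaw plate near (341,250). I'll enlarge this area and measure it.

```bash
cat > h.py <<'E'
from plant import *
import numpy as np, cv2
from scipy.spatial.transform import Rotation as R
def ray(s,uv,z):
    d=R.from_quat(s["orientation"]).apply(np.linalg.inv(s["K"])@[uv[0],uv[1],1.]);e=np.array(s["eye"])
    return e+d*(z-e[2])/d[2]
def proj(s,p):
    c=R.from_quat(s["orientation"]).inv().apply(np.array(p)-s["eye"]);q=s["K"]@c;return q[:2]/q[2]
def crop(s,x0,y0,w,h,k,name):
    cv2.imwrite(name,cv2.resize(s["frame"][y0:y0+h,x0:x0+w],None,fx=k,fy=k,interpolation=cv2.INTER_CUBIC))
E
python3 - <<'E'
from h import *
s=snapshot("top");crop(s,195,215,180,120,4.4,"pics/top1.png")
for p in [(206,232),(358,227),(361,321),(207,327)]: print(ray(s,p,12))
E
```

```text
[623.82633458 278.42537475  12.        ]
[ 646.24221969 -177.84812505   12.        ]
[ 368.10848121 -189.66541446   12.        ]
[341.53179791 264.79146153  12.        ]
```

View pics/top1.png

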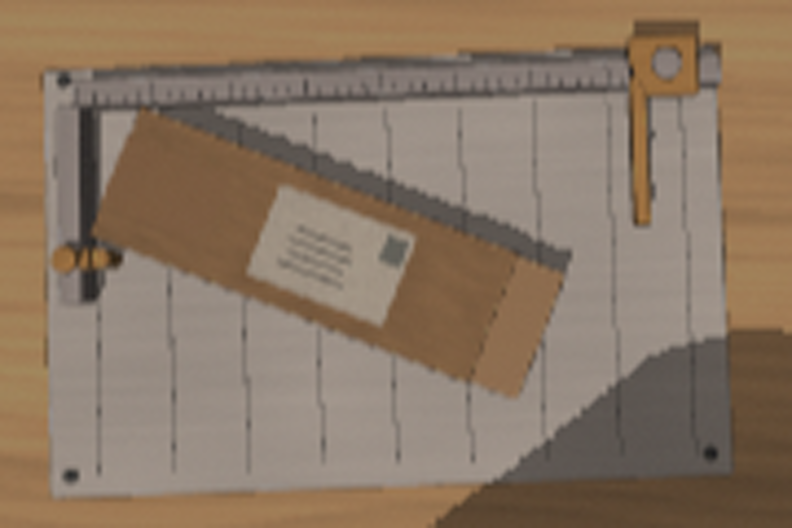

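The crop gives the plate corners at (43,72), (720,43), (732,470) and (52,497). The carton's heel corners are (145,108) and (93,237), its seam runs (515,262) to (470,380), and its inner end runs (568,270) to (515,398). The jaw's top edge runs (630,95) to (636,222).

```bash
cat >> h.py <<'E'
def C(p): return (p[0]+.5)/4.4+195-.5,(p[1]+.5)/4.4+215-.5
def fit2(L,W):
    L=np.array(L,float);W=np.array(W)[:,:2];a=L-L.mean(0);b=W-W.mean(0)
    t=np.arctan2((a[:,0]*b[:,1]-a[:,1]*b[:,0]).sum(),(a*b).sum());c,s=np.cos(t),np.sin(t);M=np.array([[c,-s],[s,c]])
    o=W.mean(0)-M@L.mean(0);return t,M,o,W-(L@M.T+o)
E
python3 - <<'E'
from h import *
s=snapshot("top")
W=[ray(s,C(p),12) for p in [(43,72),(720,43),(732,470),(52,497)]]
t,M,o,r=fit2([(145,230),(145,-230),(-145,-230),(-145,230)],W);print("gauge",t,o,r.round(1))
g=lambda p,z:((ray(s,C(p),z)[:2]-o)@M).round(1)
for n,p,z in [("heel far",(145,108),67),("heel near",(93,237),67),("seam far",(515,262),67),("seam near",(470,380),65),("in far",(568,270),64),("in near",(515,398),64),("jaw",(630,95),71),("jaw",(636,222),71),("lip",(115,257),52),("stop",(80,290),52),("fence",(150,104),52),("fence",(600,90),52)]: print(n,g(p,z))
b=snapshot("scene")
for q in [(115,195,12),(-145,-230,12),(145,-230,12)]:
    p=M@q[:2]+o;print(proj(b,[*p,q[2]]))
E
```

```text
gauge 0.05620300710891182 [496.9130192   45.42871684] [[-1.9  0.2]
 [-0.5 -2.4]
 [ 1.8  2.7]
 [ 0.6 -0.5]]
heel far [110.1 148.9]
heel near [ 27.2 184.7]
seam far [  0.5 -89.1]
seam near [-74.3 -57.2]
in far [  -6.  -123.1]
in near [-87.  -85.7]
jaw [ 105.6 -167.8]
jaw [  23.2 -168.2]
lip [ 14.  174.1]
stop [ -6.7 197.6]
fence [114.1 148.8]
fence [ 111.5 -148.8]
[372.12555448 174.63086161]
[211.85954644 236.6540834 ]
[312.20468736 275.82466671]
```

```bash
cat >> h.py <<'E'
GT=0.0562;GM=np.array([[np.cos(GT),-np.sin(GT)],[np.sin(GT),np.cos(GT)]]);GO=np.array([496.9,45.4])
def rep(gx=None,gy=None,z=None):
    s=sense();p=s["eef_pos"];Rt=R.from_quat(s["eef_rot"]);g=(p[:2]-GO)@GM;T=Rt.as_matrix()
    print("t",round(s["time_s"],2),"gauge",g.round(1),"z",p[2].round(1),"toolx ang-gauge",round(np.arctan2(T[1,0],T[0,0])-GT,3),"tilt",T[:,2].round(3),"F gauge",(s["force"][:2]@GM).round(2),"Fz",s["force"][2].round(2),"w",s["width"].round(1))
    if gx is not None:
        w=np.append(GM@[gx,gy]+GO,z);print("shares",(Rt.inv().apply(w-p)/200).round(3))
E
python3 -m crank '[{"translation":[1.0,-0.45,0],"delta_rot":[0,0,-0.888],"jaw":1},{"translation":[1.0,-0.45,0],"delta_rot":[0,0,-0.888],"jaw":1},{"translation":[1.0,-0.45,0],"delta_rot":[0,0,-0.888],"jaw":1},{"translation":[1.0,-0.45,0],"delta_rot":[0,0,-0.888],"jaw":1},{"translation":[1.0,-0.45,0],"delta_rot":[0,0,-0.888],"jaw":1},{"translation":[1.0,-0.45,0],"delta_rot":[0,0,-0.888],"jaw":1},{"translation":[1.0,-0.45,0],"delta_rot":[0,0,-0.888],"jaw":1},{"translation":[1.0,-0.45,0],"delta_rot":[0,0,-0.888],"jaw":1},{"translation":[1.0,-0.45,0],"delta_rot":[0,0,-0.888],"jaw":1}]' 40
python3 -c "from h import *;rep(-60,-250,200)"
```

```text
time_s: 1.0
eef_pos: [299.9, -402.2, 231.2]
eef_rot: [0.895, 0.447, -0.0, -0.0]
force: [-1.1, -0.4, -0.4]
width: -0.2
finger_force: 0.0Traceback (most recent call last):
  File "<string>", line 1, in <module>
    from h import *;rep(-60,-250,200)
                    ~~~^^^^^^^^^^^^^^
  File "h.py", line 19, in rep
    print("t",round(s["time_s"],2),"gauge",g.round(1),"z",p[2].round(1),"toolx ang-gauge",round(np.arctan2(T[1,0],T[0,0])-GT,3),"tilt",T[:,2].round(3),"F gauge",(s["force"][:2]@GM).round(2),"Fz",s["force"][2].round(2),"w",s["width"].round(1))
                                                                                                                                                                                                                              ^^^^^^^^^^^^^^^^
AttributeError: 'float' object has no attribute 'round'
```

```bash
sed -i 's/s\["width"\].round(1)/round(s["width"],1)/' h.py
python3 -c "from h import *;rep(-60,-250,231)"
```

```text
t 1.0 gauge [-221.9 -435.8] z 231.2 toolx ang-gauge 0.871 tilt [-0. -0. -1.] F gauge [-1.11 -0.33] Fz -0.4 w -0.2
shares [1.232e+00 2.000e-02 1.000e-03]
```

```bash
python3 -m crank '[{"translation":[1.0,0.02,0],"delta_rot":[0,0,-0.891],"jaw":1},{"translation":[1.0,0.02,0],"delta_rot":[0,0,-0.891],"jaw":1},{"translation":[1.0,0.02,0],"delta_rot":[0,0,-0.891],"jaw":1},{"translation":[1.0,0.02,0],"delta_rot":[0,0,-0.891],"jaw":1},{"translation":[1.0,0.02,0],"delta_rot":[0,0,-0.891],"jaw":1},{"translation":[1.0,0.02,0],"delta_rot":[0,0,-0.891],"jaw":1},{"translation":[1.0,0.02,0],"delta_rot":[0,0,-0.891],"jaw":1},{"translation":[1.0,0.02,0],"delta_rot":[0,0,-0.891],"jaw":1}]'
python3 -c "from h import *;rep(-115,0,130)"
```

```text
time_s: 1.67
eef_pos: [422.8, -244.8, 231.1]
eef_rot: [0.688, 0.726, -0.0, -0.0]
force: [-0.1, 0.0, -0.0]
width: 0.0
finger_force: 0.0
t 1.67 gauge [ -90.3 -285.6] z 231.1 toolx ang-gauge 1.568 tilt [-0. -0. -1.] F gauge [-0.13  0.03] Fz -0.05 w 0.0
shares [ 1.428 -0.127  0.506]
```

Aligned: tool x is now gauge +y, tool y is gauge +x, and tool z points down.

```bash
python3 -m crank '[{"translation":[1.0,-0.12,0.2],"delta_rot":[0,0,0],"jaw":1},{"translation":[1.0,-0.12,0.2],"delta_rot":[0,0,0],"jaw":1},{"translation":[1.0,-0.12,0.2],"delta_rot":[0,0,0],"jaw":1},{"translation":[1.0,-0.12,0.2],"delta_rot":[0,0,0],"jaw":1},{"translation":[1.0,-0.12,0.2],"delta_rot":[0,0,0],"jaw":1},{"translation":[1.0,-0.12,0.2],"delta_rot":[0,0,0],"jaw":1},{"translation":[1.0,-0.12,0.2],"delta_rot":[0,0,0],"jaw":1}]'
python3 -c "from h import *;rep(-115,2,35)"
```

```text
time_s: 2.25
eef_pos: [387.0, -45.4, 191.3]
eef_rot: [0.687, 0.727, -0.0, 0.0]
force: [1.0, -1.4, -0.1]
width: -0.4
finger_force: 0.0
t 2.25 gauge [-114.8  -84.5] z 191.3 toolx ang-gauge 1.571 tilt [ 0. -0. -1.] F gauge [ 0.92 -1.5 ] Fz -0.15 w -0.4
shares [ 0.433 -0.001  0.781]
```

```bash
python3 -m crank '[{"translation":[0.43,0,0],"delta_rot":[0,0,0],"jaw":1},{"translation":[0.43,0,0],"delta_rot":[0,0,0],"jaw":1},{"translation":[0.43,0,0],"delta_rot":[0,0,0],"jaw":1},{"translation":[0.43,0,0.2],"delta_rot":[0,0,0],"jaw":1},{"translation":[0.43,0,0.4],"delta_rot":[0,0,0],"jaw":1},{"translation":[0.43,0,0.6],"delta_rot":[0,0,0],"jaw":1},{"translation":[0.43,0,0.7],"delta_rot":[0,0,0],"jaw":1},{"translation":[0.43,0,0.77],"delta_rot":[0,0,0],"jaw":1},{"translation":[0.43,0,0.77],"delta_rot":[0,0,0],"jaw":1},{"translation":[0.43,0,0.77],"delta_rot":[0,0,0],"jaw":1}]'
python3 - <<'E'
from h import *
rep(-80,2,37)
s=snapshot("top");crop(s,195,215,180,120,4.4,"pics/top2.png")
b=snapshot("scene");crop(b,200,100,200,150,4,"pics/sc2.png")
E
```

```text
time_s: 3.08
eef_pos: [383.1, 38.6, 37.2]
eef_rot: [0.688, 0.726, -0.0, -0.0]
force: [0.4, 0.1, 0.3]
width: 0.1
finger_force: 0.0
t 3.08 gauge [-114.    -0.4] z 37.2 toolx ang-gauge 1.569 tilt [-0.001 -0.    -1.   ] F gauge [0.44 0.06] Fz 0.27 w 0.1
shares [0.012 0.17  0.001]
```

View pics/sc2.png

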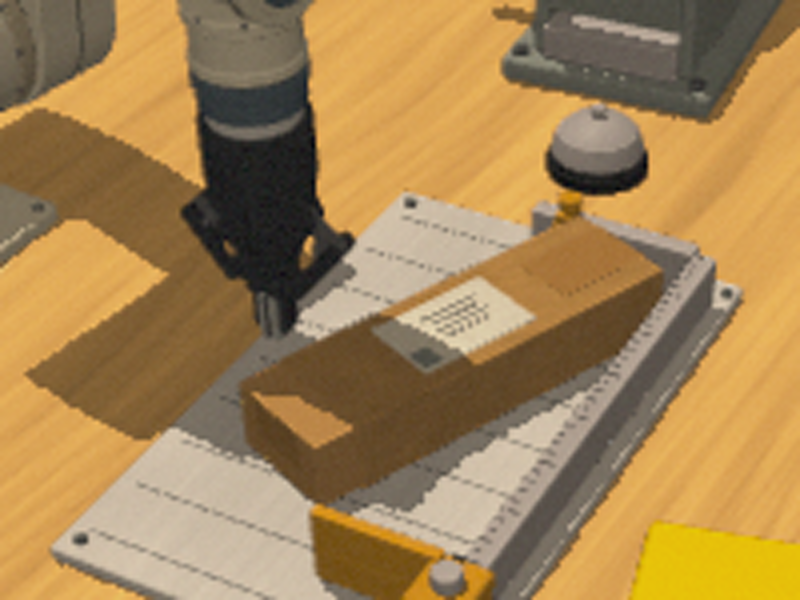

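The fingers are shut and down beside the carton's near side, tips at crop (275,330) and clear of it. I'll push +x gently.

```bash
python3 -m crank '[{"translation":[0,0.05,0],"delta_rot":[0,0,0],"jaw":1},{"translation":[0,0.10,0],"delta_rot":[0,0,0],"jaw":1},{"translation":[0.01,0.15,0],"delta_rot":[0,0,0],"jaw":1},{"translation":[0.01,0.165,0],"delta_rot":[0,0,0],"jaw":1},{"translation":[0.01,0.175,0],"delta_rot":[0,0,0],"jaw":1},{"translation":[0.01,0.185,0],"delta_rot":[0,0,0],"jaw":1},{"translation":[0.01,0.195,0],"delta_rot":[0,0,0],"jaw":1},{"translation":[0.01,0.205,0],"delta_rot":[0,0,0],"jaw":1},{"translation":[0.01,0.215,0],"delta_rot":[0,0,0],"jaw":1},{"translation":[0.01,0.225,0],"delta_rot":[0,0,0],"jaw":1},{"translation":[0.01,0.235,0],"delta_rot":[0,0,0],"jaw":1},{"translation":[0.01,0.245,0],"delta_rot":[0,0,0],"jaw":1},{"translation":[0.01,0.255,0],"delta_rot":[0,0,0],"jaw":1},{"translation":[0.01,0.265,0],"delta_rot":[0,0,0],"jaw":1},{"translation":[0.01,0.275,0],"delta_rot":[0,0,0],"jaw":1}]'
python3 -c "from h import *;rep(-10,2,37)"
```

```text
time_s: 4.43
eef_pos: [437.4, 45.4, 37.2]
eef_rot: [0.686, 0.727, -0.0, -0.0]
force: [-1.8, 0.7, -0.7]
width: -0.5
finger_force: 0.7
t 4.43 gauge [-59.4   3.4] z 37.2 toolx ang-gauge 1.573 tilt [-0.  0. -1.] F gauge [-1.75  0.8 ] Fz -0.65 w -0.5
shares [-0.007  0.247  0.001]
```

```bash
python3 -m crank '[{"translation":[0,0.012,0],"delta_rot":[0,0,0],"jaw":1},{"translation":[0,0.024,0],"delta_rot":[0,0,0],"jaw":1},{"translation":[0,0.036,0],"delta_rot":[0,0,0],"jaw":1},{"translation":[0,0.048,0],"delta_rot":[0,0,0],"jaw":1},{"translation":[0,0.06,0],"delta_rot":[0,0,0],"jaw":1},{"translation":[0,0.072,0],"delta_rot":[0,0,0],"jaw":1},{"translation":[0,0.084,0],"delta_rot":[0,0,0],"jaw":1},{"translation":[0,0.096,0],"delta_rot":[0,0,0],"jaw":1},{"translation":[0,0.108,0],"delta_rot":[0,0,0],"jaw":1},{"translation":[0,0.12,0],"delta_rot":[0,0,0],"jaw":1},{"translation":[0,0.132,0],"delta_rot":[0,0,0],"jaw":1},{"translation":[0,0.144,0],"delta_rot":[0,0,0],"jaw":1},{"translation":[0,0.156,0],"delta_rot":[0,0,0],"jaw":1},{"translation":[0,0.168,0],"delta_rot":[0,0,0],"jaw":1},{"translation":[0,0.18,0],"delta_rot":[0,0,0],"jaw":1}]'
python3 - <<'E'
from h import *
rep(10,2,37)
s=snapshot("top");crop(s,195,215,180,120,4.4,"pics/top3.png")
E
```

```text
time_s: 5.68
eef_pos: [473.6, 47.5, 37.3]
eef_rot: [0.686, 0.727, -0.0, 0.0]
force: [-1.5, -1.0, -0.1]
width: -0.1
finger_force: 0.9
t 5.68 gauge [-23.2   3.4] z 37.3 toolx ang-gauge 1.573 tilt [-0. -0. -1.] F gauge [-1.55 -0.94] Fz -0.11 w -0.1
shares [-0.007  0.166  0.001]
```

View pics/top3.png

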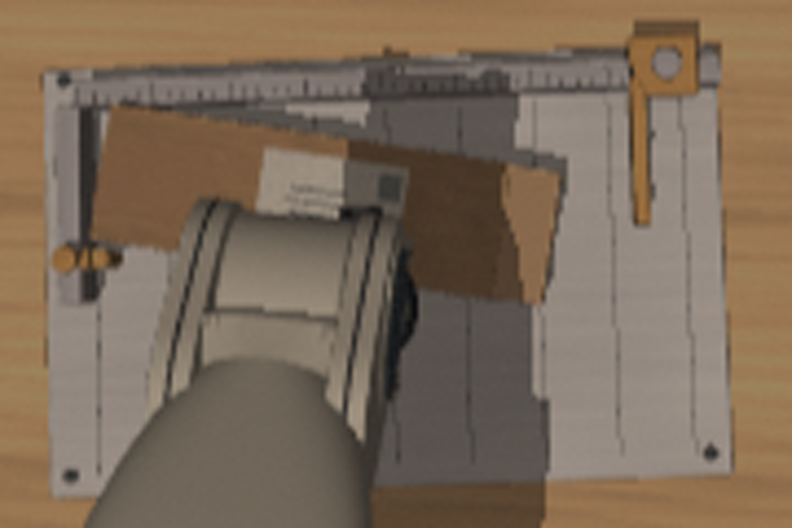

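The carton now has its heel at crop (92–120,110–240) inside the lip and its free end at (560,170). It still has about 0.17 rad to swing, so I'll continue.

```bash
python3 -m crank '[{"translation":[0,0.01,0],"delta_rot":[0,0,0],"jaw":1},{"translation":[0,0.02,0],"delta_rot":[0,0,0],"jaw":1},{"translation":[0,0.03,0],"delta_rot":[0,0,0],"jaw":1},{"translation":[0,0.04,0],"delta_rot":[0,0,0],"jaw":1},{"translation":[0,0.05,0],"delta_rot":[0,0,0],"jaw":1},{"translation":[0,0.06,0],"delta_rot":[0,0,0],"jaw":1},{"translation":[0,0.07,0],"delta_rot":[0,0,0],"jaw":1},{"translation":[0,0.08,0],"delta_rot":[0,0,0],"jaw":1},{"translation":[0,0.09,0],"delta_rot":[0,0,0],"jaw":1},{"translation":[0,0.10,0],"delta_rot":[0,0,0],"jaw":1},{"translation":[0,0.11,0],"delta_rot":[0,0,0],"jaw":1},{"translation":[0,0.12,0],"delta_rot":[0,0,0],"jaw":1},{"translation":[0,0.12,0],"delta_rot":[0,0,0],"jaw":1}]'
python3 -c "from h import *;rep(10,2,37)"
```

```text
time_s: 6.82
eef_pos: [497.9, 48.9, 37.3]
eef_rot: [0.686, 0.727, 0.0, 0.0]
force: [-0.7, 0.1, -0.7]
width: 0.2
finger_force: 0.1
t 6.82 gauge [1.2 3.5] z 37.3 toolx ang-gauge 1.573 tilt [ 0.001  0.    -1.   ] F gauge [-0.73  0.19] Fz -0.71 w 0.2
shares [-0.007  0.044  0.002]
```

```bash
python3 -m crank '[{"translation":[0,0.003,0],"delta_rot":[0,0,0],"jaw":1},{"translation":[0,0.006,0],"delta_rot":[0,0,0],"jaw":1},{"translation":[0,0.009,0],"delta_rot":[0,0,0],"jaw":1},{"translation":[0,0.012,0],"delta_rot":[0,0,0],"jaw":1},{"translation":[0,0.015,0],"delta_rot":[0,0,0],"jaw":1},{"translation":[0,0.018,0],"delta_rot":[0,0,0],"jaw":1},{"translation":[0,0.021,0],"delta_rot":[0,0,0],"jaw":1}]'
python3 -c "from h import *;rep()"
python3 -m crank '[{"translation":[0,0.002,0],"delta_rot":[0,0,0],"jaw":1},{"translation":[0,0.004,0],"delta_rot":[0,0,0],"jaw":1},{"translation":[0,0.006,0],"delta_rot":[0,0,0],"jaw":1},{"translation":[0,0.008,0],"delta_rot":[0,0,0],"jaw":1},{"translation":[0,0.010,0],"delta_rot":[0,0,0],"jaw":1},{"translation":[0,0.010,0],"delta_rot":[0,0,0],"jaw":1}]'
python3 -c "from h import *;rep()"
```

```text
time_s: 7.4
eef_pos: [501.5, 49.1, 37.3]
eef_rot: [0.686, 0.727, -0.0, -0.0]
force: [-1.8, -1.6, 1.1]
width: 0.0
finger_force: 1.0
t 7.4 gauge [4.8 3.5] z 37.3 toolx ang-gauge 1.573 tilt [-0. -0. -1.] F gauge [-1.92 -1.52] Fz 1.13 w 0.0
time_s: 7.9
eef_pos: [503.6, 49.3, 37.3]
eef_rot: [0.686, 0.727, 0.0, 0.0]
force: [-0.7, -1.5, 0.9]
width: 0.4
finger_force: 0.8
t 7.9 gauge [6.9 3.5] z 37.3 toolx ang-gauge 1.573 tilt [ 0.  0. -1.] F gauge [-0.83 -1.49] Fz 0.94 w 0.4
```

```bash
python3 -m crank '[{"translation":[0,0.002,0],"delta_rot":[0,0,0],"jaw":1},{"translation":[0,0.004,0],"delta_rot":[0,0,0],"jaw":1},{"translation":[0,0.006,0],"delta_rot":[0,0,0],"jaw":1},{"translation":[0,0.008,0],"delta_rot":[0,0,0],"jaw":1},{"translation":[0,0.008,0],"delta_rot":[0,0,0],"jaw":1}]'
python3 -c "from h import *;rep()"
python3 -m crank '[{"translation":[0,0.002,0],"delta_rot":[0,0,0],"jaw":1},{"translation":[0,0.004,0],"delta_rot":[0,0,0],"jaw":1},{"translation":[0,0.006,0],"delta_rot":[0,0,0],"jaw":1},{"translation":[0,0.006,0],"delta_rot":[0,0,0],"jaw":1}]'
python3 - <<'E'
from h import *
rep()
s=snapshot("top");crop(s,195,215,180,120,4.4,"pics/top4.png")
E
```

```text
time_s: 8.32
eef_pos: [505.2, 49.4, 37.3]
eef_rot: [0.686, 0.727, 0.0, 0.0]
force: [-1.9, -1.2, 0.5]
width: -0.0
finger_force: 0.9
t 8.32 gauge [8.5 3.5] z 37.3 toolx ang-gauge 1.573 tilt [ 0.  0. -1.] F gauge [-1.99 -1.14] Fz 0.46 w -0.0
time_s: 8.65
eef_pos: [506.4, 49.4, 37.3]
eef_rot: [0.686, 0.727, 0.0, 0.0]
force: [-1.2, -0.6, 0.2]
width: 0.1
finger_force: 0.9
t 8.65 gauge [9.7 3.5] z 37.3 toolx ang-gauge 1.573 tilt [ 0.  0. -1.] F gauge [-1.18 -0.51] Fz 0.21 w 0.1
```

View pics/top4.png

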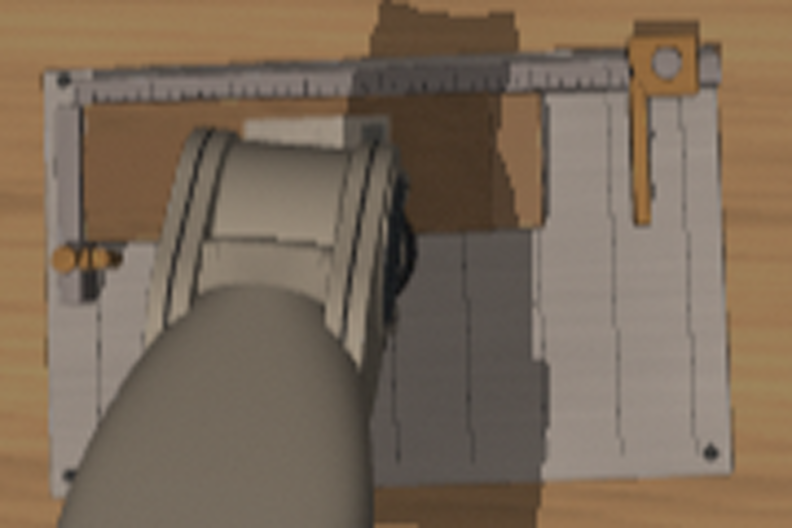

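The carton is almost along the fence: top edge at crop y≈108 to 95, heel about 3 px from the stop. I'll go on in fine steps, watching the force.

```bash
python3 -m crank '[{"translation":[0,0.001,0],"delta_rot":[0,0,0],"jaw":1},{"translation":[0,0.002,0],"delta_rot":[0,0,0],"jaw":1},{"translation":[0,0.003,0],"delta_rot":[0,0,0],"jaw":1},{"translation":[0,0.004,0],"delta_rot":[0,0,0],"jaw":1},{"translation":[0,0.004,0],"delta_rot":[0,0,0],"jaw":1}]'
python3 -c "from h import *;rep()"
python3 -m crank '[{"translation":[0,0.001,0],"delta_rot":[0,0,0],"jaw":1},{"translation":[0,0.002,0],"delta_rot":[0,0,0],"jaw":1},{"translation":[0,0.003,0],"delta_rot":[0,0,0],"jaw":1},{"translation":[0,0.003,0],"delta_rot":[0,0,0],"jaw":1}]'
python3 -c "from h import *;rep()"
```

```text
time_s: 9.12
eef_pos: [507.1, 49.4, 37.3]
eef_rot: [0.686, 0.727, -0.0, 0.0]
force: [-3.1, -1.2, 0.9]
width: -0.1
finger_force: 1.1
t 9.12 gauge [10.4  3.5] z 37.3 toolx ang-gauge 1.573 tilt [ 0. -0. -1.] F gauge [-3.19 -0.99] Fz 0.89 w -0.1
time_s: 9.45
eef_pos: [507.7, 49.5, 37.3]
eef_rot: [0.686, 0.727, 0.0, 0.0]
force: [-3.0, -1.0, 1.1]
width: 0.2
finger_force: 1.1
t 9.45 gauge [11.1  3.5] z 37.3 toolx ang-gauge 1.573 tilt [ 0.  0. -1.] F gauge [-3.06 -0.85] Fz 1.11 w 0.2
```

```bash
python3 -m crank '[{"translation":[0,0.001,0],"delta_rot":[0,0,0],"jaw":1},{"translation":[0,0.002,0],"delta_rot":[0,0,0],"jaw":1},{"translation":[0,0.003,0],"delta_rot":[0,0,0],"jaw":1},{"translation":[0,0.003,0],"delta_rot":[0,0,0],"jaw":1}]'
python3 -c "from h import *;rep()"
python3 -m crank '[{"translation":[0,0.001,0],"delta_rot":[0,0,0],"jaw":1},{"translation":[0,0.002,0],"delta_rot":[0,0,0],"jaw":1},{"translation":[0,0.003,0],"delta_rot":[0,0,0],"jaw":1},{"translation":[0,0.003,0],"delta_rot":[0,0,0],"jaw":1}]'
python3 -c "from h import *;rep()"
```

```text
time_s: 9.78
eef_pos: [507.8, 49.5, 37.2]
eef_rot: [0.686, 0.727, -0.0, -0.0]
force: [-6.0, -1.6, 3.1]
width: 0.1
finger_force: 2.6
t 9.78 gauge [11.1  3.5] z 37.2 toolx ang-gauge 1.573 tilt [-0.001 -0.    -1.   ] F gauge [-6.13 -1.28] Fz 3.1 w 0.1
time_s: 10.12
eef_pos: [507.8, 49.5, 37.2]
eef_rot: [0.686, 0.727, -0.001, -0.001]
force: [-7.4, -2.5, 5.4]
width: 0.3
finger_force: 4.0
t 10.12 gauge [11.2  3.5] z 37.2 toolx ang-gauge 1.573 tilt [-0.002 -0.    -1.   ] F gauge [-7.56 -2.11] Fz 5.44 w 0.3
```

```bash
python3 -m crank '[{"translation":[0,0.001,0],"delta_rot":[0,0,0],"jaw":1},{"translation":[0,0.002,0],"delta_rot":[0,0,0],"jaw":1},{"translation":[0,0.002,0],"delta_rot":[0,0,0],"jaw":1},{"translation":[0,0.002,0],"delta_rot":[0,0,0],"jaw":1},{"translation":[0,0.002,0],"delta_rot":[0,0,0],"jaw":1},{"translation":[0,0.002,0],"delta_rot":[0,0,0],"jaw":1}]'
python3 - <<'E'
from h import *
rep()
s=snapshot("top");crop(s,200,218,140,60,5.7,"pics/top5.png")
b=snapshot("scene");crop(b,260,130,140,105,5.7,"pics/sc5.png")
E
```

```text
time_s: 10.62
eef_pos: [507.8, 49.5, 37.2]
eef_rot: [0.686, 0.727, -0.001, -0.001]
force: [-9.5, -2.7, 6.8]
width: 0.2
finger_force: 4.8
t 10.62 gauge [11.2  3.5] z 37.2 toolx ang-gauge 1.573 tilt [-0.003 -0.    -1.   ] F gauge [-9.6  -2.16] Fz 6.75 w 0.2
```

View pics/sc5.png

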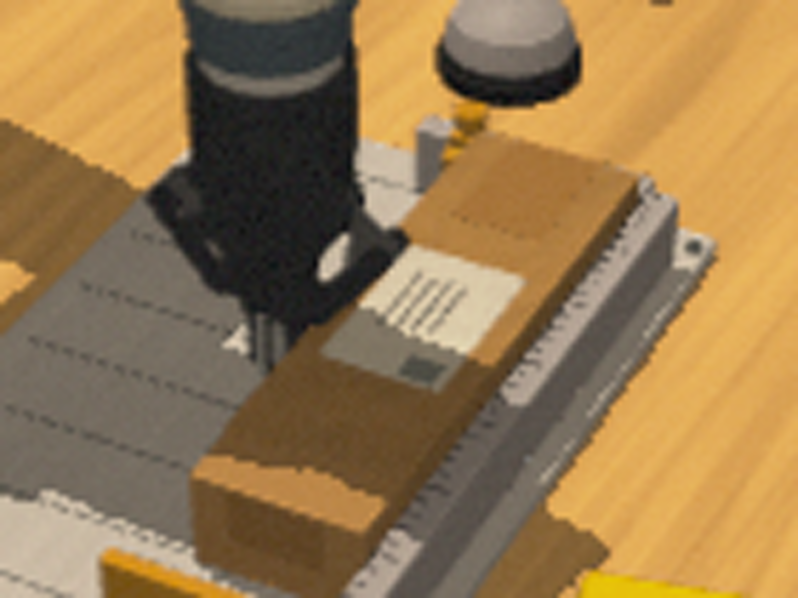

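The carton looks flush along the fence with its heel inside the lip; the fingers are at crop (270,350). I'll measure the far edge numerically.

```bash
cat > edge.py <<'E'
from h import *
s=snapshot("top");im=s["frame"].astype(float);lab=im[:,:,2]-im[:,:,0]  # red minus blue
def edge(y):
    xs=np.arange(95,135,.5);v=[]
    for x in xs:
        w=np.append(GM@[x,y]+GO,67);u=proj(s,w).astype(np.float32)
        v.append(cv2.getRectSubPix(lab.astype(np.float32),(1,1),(float(u[0]),float(u[1])))[0,0])
    v=np.array(v);lo=v[-20:].min();hi=v[:16].mean();h=(hi+lo)/2
    i=np.argmax(v<h);return xs[i-1]+.5*(v[i-1]-h)/(v[i-1]-v[i]),hi,lo
for y in (185,175,165,155,145,135,125,115,-10,-20,-30,-40,-50,-60,-70,-80,-90,-95): print(y,np.round(edge(y),1))
E
python3 edge.py; python3 -c "from h import *;rep()"
```

```text
185 [114.3  55.   16.5]
175 [114.6  54.9  11.7]
165 [114.7  54.1  11.1]
155 [114.4  55.6  11.3]
145 [114.2  55.9  11.3]
135 [114.3  55.5  10.2]
125 [114.3  55.9  11.5]
115 [136.3  33.   11.2]
-10 [114.4  27.6   9.1]
-20 [114.2  33.4   8. ]
-30 [113.7  33.    8.7]
-40 [114.3  33.4   8.1]
-50 [113.3  34.1   9.3]
-60 [113.3  33.4   9.1]
-70 [113.4  33.9   9.2]
-80 [113.4  34.3   8.1]
-90 [112.5  60.1   9.6]
-95 [112.3  59.5  11.1]
t 10.77 gauge [11.1  3.5] z 37.2 toolx ang-gauge 1.573 tilt [-0.002 -0.    -1.   ] F gauge [-10.48  -2.16] Fz 6.74 w -0.2
```

The far edge is straight and on the fence at both ends: 114.5 to 112.5, the same slope as the fence line in my frame. Now I'll retreat and move behind the jaw.

```bash
python3 -m crank '[{"translation":[0,-0.01,0],"delta_rot":[0,0,0],"jaw":1},{"translation":[0,-0.03,0],"delta_rot":[0,0,0],"jaw":1},{"translation":[0,-0.1,0],"delta_rot":[0,0,0],"jaw":1},{"translation":[0,-0.2,0],"delta_rot":[0,0,0],"jaw":1},{"translation":[0,-0.2,-0.2],"delta_rot":[0,0,0],"jaw":1},{"translation":[0,-0.2,-0.4],"delta_rot":[0,0,0],"jaw":1},{"translation":[0,-0.2,-0.6],"delta_rot":[0,0,0],"jaw":1},{"translation":[-0.2,-0.2,-0.6],"delta_rot":[0,0,0],"jaw":1},{"translation":[-0.4,-0.2,-0.6],"delta_rot":[0,0,0],"jaw":1},{"translation":[-0.6,-0.2,-0.6],"delta_rot":[0,0,0],"jaw":1},{"translation":[-0.8,-0.1,-0.6],"delta_rot":[0,0,0],"jaw":1},{"translation":[-1,0,-0.6],"delta_rot":[0,0,0],"jaw":1},{"translation":[-1,0.15,-0.6],"delta_rot":[0,0,0],"jaw":1},{"translation":[-1,0.22,-0.6],"delta_rot":[0,0,0],"jaw":1},{"translation":[-1,0.22,-0.6],"delta_rot":[0,0,0],"jaw":1}]'
python3 - <<'E'
from h import *
rep(55,-215,40)
E
python3 edge.py
```

```text
time_s: 12.02
eef_pos: [567.4, -148.6, 156.4]
eef_rot: [0.687, 0.727, 0.0, 0.0]
force: [-1.0, 0.6, 0.4]
width: -0.0
finger_force: 0.0
t 12.02 gauge [  59.5 -197.7] z 156.4 toolx ang-gauge 1.572 tilt [ 0.001  0.    -1.   ] F gauge [-0.99  0.64] Fz 0.45 w -0.0
shares [-0.087 -0.023  0.582]
185 [114.4  55.   16. ]
175 [114.7  54.4  11. ]
165 [114.7  53.8  10.5]
155 [114.4  54.7  11.8]
145 [114.2  55.7  11. ]
135 [114.3  55.3  10.2]
125 [114.3  56.2  11.2]
115 [115.1  56.1  10.2]
-10 [114.4  47.1  10.7]
-20 [114.2  56.7  10.2]
-30 [113.7  56.9   9.4]
-40 [114.1  56.4  11.1]
-50 [114.   58.7  11.6]
-60 [114.2  57.6  12.2]
-70 [114.   57.1  11.1]
-80 [112.5  59.8  11.4]
-90 [112.4  60.1  10.6]
-95 [112.2  59.9  11.1]
```

```bash
python3 -m crank '[{"translation":[-0.1,-0.02,0],"delta_rot":[0,0,0],"jaw":1},{"translation":[-0.1,-0.02,0.2],"delta_rot":[0,0,0],"jaw":1},{"translation":[-0.1,-0.02,0.4],"delta_rot":[0,0,0],"jaw":1},{"translation":[-0.1,-0.02,0.5],"delta_rot":[0,0,0],"jaw":1},{"translation":[-0.1,-0.02,0.58],"delta_rot":[0,0,0],"jaw":1},{"translation":[-0.1,-0.02,0.58],"delta_rot":[0,0,0],"jaw":1}]'
python3 - <<'E'
from h import *
rep(55,-190,40)
s=snapshot("scene");crop(s,200,130,200,150,4,"pics/sc6.png")
E
```

```text
time_s: 12.57
eef_pos: [559.3, -166.2, 38.3]
eef_rot: [0.686, 0.728, -0.001, -0.003]
force: [-0.9, 0.3, 0.1]
width: -0.0
finger_force: 0.0
t 12.57 gauge [  50.4 -214.8] z 38.3 toolx ang-gauge 1.573 tilt [-0.005  0.002 -1.   ] F gauge [-0.87  0.34] Fz 0.08 w -0.0
shares [ 0.124  0.023 -0.008]
```

View pics/sc6.png

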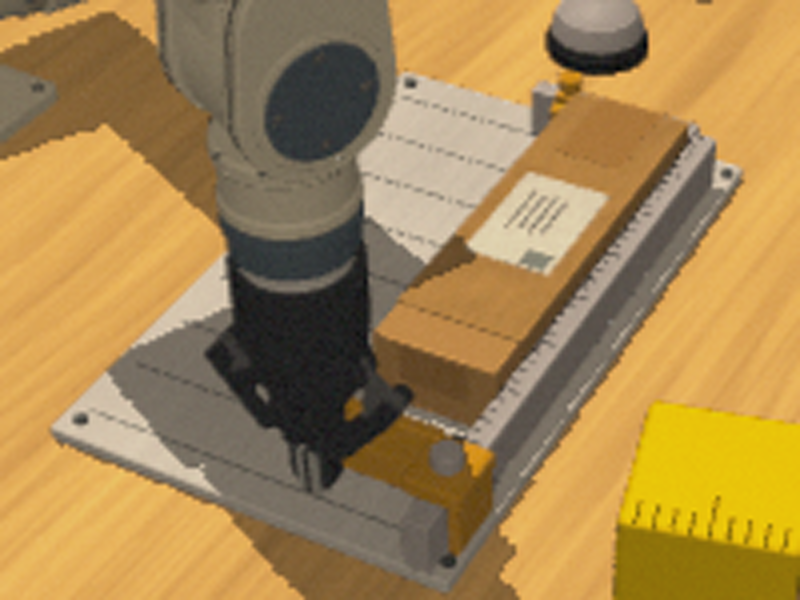

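The fingers (crop 315,480) are behind the jaw plate, and the carton lies on the fence. I'll push +y.

```bash
python3 -m crank '[{"translation":[0.03,0.02,0],"delta_rot":[0,0,0],"jaw":1},{"translation":[0.06,0.02,0],"delta_rot":[0,0,0],"jaw":1},{"translation":[0.08,0.02,0],"delta_rot":[0,0,0],"jaw":1},{"translation":[0.09,0.02,0],"delta_rot":[0,0,0],"jaw":1},{"translation":[0.1,0.02,0],"delta_rot":[0,0,0],"jaw":1},{"translation":[0.11,0.02,0],"delta_rot":[0,0,0],"jaw":1},{"translation":[0.12,0.02,0],"delta_rot":[0,0,0],"jaw":1},{"translation":[0.13,0.02,0],"delta_rot":[0,0,0],"jaw":1},{"translation":[0.14,0.02,0],"delta_rot":[0,0,0],"jaw":1},{"translation":[0.15,0.02,0],"delta_rot":[0,0,0],"jaw":1},{"translation":[0.16,0.02,0],"delta_rot":[0,0,0],"jaw":1},{"translation":[0.17,0.02,0],"delta_rot":[0,0,0],"jaw":1},{"translation":[0.18,0.02,0],"delta_rot":[0,0,0],"jaw":1},{"translation":[0.19,0.02,0],"delta_rot":[0,0,0],"jaw":1},{"translation":[0.2,0.02,0],"delta_rot":[0,0,0],"jaw":1}]'
python3 -c "from h import *;rep()"
```

```text
time_s: 13.87
eef_pos: [563.7, -127.4, 41.3]
eef_rot: [0.686, 0.727, -0.0, 0.0]
force: [0.2, -1.2, 0.0]
width: 0.1
finger_force: 1.0
t 13.87 gauge [  57.  -176.3] z 41.3 toolx ang-gauge 1.573 tilt [ 0. -0. -1.] F gauge [ 0.13 -1.2 ] Fz 0.03 w 0.1
```

```bash
python3 -m crank '[{"translation":[0.01,0,0],"delta_rot":[0,0,0],"jaw":1},{"translation":[0.02,0,0],"delta_rot":[0,0,0],"jaw":1},{"translation":[0.03,0,0],"delta_rot":[0,0,0],"jaw":1},{"translation":[0.04,0,0],"delta_rot":[0,0,0],"jaw":1},{"translation":[0.05,0,0],"delta_rot":[0,0,0],"jaw":1},{"translation":[0.06,0,0],"delta_rot":[0,0,0],"jaw":1},{"translation":[0.07,0,0],"delta_rot":[0,0,0],"jaw":1},{"translation":[0.08,0,0],"delta_rot":[0,0,0],"jaw":1},{"translation":[0.09,0,0],"delta_rot":[0,0,0],"jaw":1},{"translation":[0.1,0,0],"delta_rot":[0,0,0],"jaw":1},{"translation":[0.11,0,0],"delta_rot":[0,0,0],"jaw":1},{"translation":[0.12,0,0],"delta_rot":[0,0,0],"jaw":1},{"translation":[0.13,0,0],"delta_rot":[0,0,0],"jaw":1},{"translation":[0.14,0,0],"delta_rot":[0,0,0],"jaw":1},{"translation":[0.145,0,0],"delta_rot":[0,0,0],"jaw":1},{"translation":[0.15,0,0],"delta_rot":[0,0,0],"jaw":1}]'
python3 - <<'E'
from h import *
rep()
s=snapshot("top");crop(s,195,215,180,120,4.4,"pics/top7.png")
E
```

```text
time_s: 15.2
eef_pos: [562.0, -97.4, 41.3]
eef_rot: [0.686, 0.727, 0.0, 0.0]
force: [1.8, -2.6, 0.5]
width: 0.3
finger_force: 1.0
t 15.2 gauge [  56.9 -146.3] z 41.3 toolx ang-gauge 1.573 tilt [ 0. -0. -1.] F gauge [ 1.7 -2.7] Fz 0.5 w 0.3
```

View pics/top7.png

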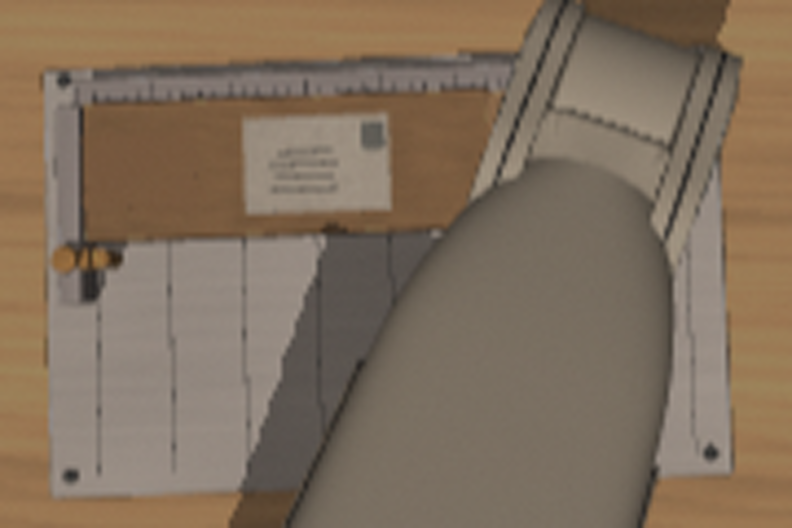

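The carton is flush, with its heel at crop x≈83 next to the stop; the arm hides the jaw. I'll go on at 1 mm per row, watching the force.

```bash
python3 -m crank '[{"translation":[0.005,0,0],"delta_rot":[0,0,0],"jaw":1},{"translation":[0.01,0,0],"delta_rot":[0,0,0],"jaw":1},{"translation":[0.015,0,0],"delta_rot":[0,0,0],"jaw":1},{"translation":[0.02,0,0],"delta_rot":[0,0,0],"jaw":1},{"translation":[0.025,0,0],"delta_rot":[0,0,0],"jaw":1},{"translation":[0.03,0,0],"delta_rot":[0,0,0],"jaw":1},{"translation":[0.035,0,0],"delta_rot":[0,0,0],"jaw":1},{"translation":[0.04,0,0],"delta_rot":[0,0,0],"jaw":1},{"translation":[0.045,0,0],"delta_rot":[0,0,0],"jaw":1},{"translation":[0.05,0,0],"delta_rot":[0,0,0],"jaw":1},{"translation":[0.055,0,0],"delta_rot":[0,0,0],"jaw":1},{"translation":[0.06,0,0],"delta_rot":[0,0,0],"jaw":1}]'
python3 -c "from h import *;rep()"
python3 -m crank '[{"translation":[0.003,0,0],"delta_rot":[0,0,0],"jaw":1},{"translation":[0.006,0,0],"delta_rot":[0,0,0],"jaw":1},{"translation":[0.009,0,0],"delta_rot":[0,0,0],"jaw":1},{"translation":[0.01,0,0],"delta_rot":[0,0,0],"jaw":1}]'
python3 -c "from h import *;rep()"

```

```text
time_s: 16.25
eef_pos: [561.3, -85.5, 41.3]
eef_rot: [0.686, 0.727, 0.0, 0.0]
force: [1.7, -2.4, 0.3]
width: 0.3
finger_force: 1.0
t 16.25 gauge [  56.9 -134.3] z 41.3 toolx ang-gauge 1.573 tilt [ 0.  0. -1.] F gauge [ 1.53 -2.52] Fz 0.32 w 0.3
time_s: 16.58
eef_pos: [561.1, -83.5, 41.3]
eef_rot: [0.686, 0.727, 0.0, 0.0]
force: [0.9, -1.7, 1.0]
width: -0.0
finger_force: 1.0
t 16.58 gauge [  56.9 -132.3] z 41.3 toolx ang-gauge 1.573 tilt [ 0.  0. -1.] F gauge [ 0.81 -1.78] Fz 1.03 w -0.0
```

```bash
python3 -m crank '[{"translation":[0.003,0,0],"delta_rot":[0,0,0],"jaw":1},{"translation":[0.006,0,0],"delta_rot":[0,0,0],"jaw":1},{"translation":[0.009,0,0],"delta_rot":[0,0,0],"jaw":1},{"translation":[0.01,0,0],"delta_rot":[0,0,0],"jaw":1}]'
python3 -c "from h import *;rep()"

```

```text
time_s: 16.92
eef_pos: [561.0, -81.6, 41.3]
eef_rot: [0.686, 0.727, 0.0, 0.0]
force: [1.0, -1.9, 0.3]
width: 0.2
finger_force: 1.0
t 16.92 gauge [  56.9 -130.4] z 41.3 toolx ang-gauge 1.573 tilt [ 0.  0. -1.] F gauge [ 0.92 -1.99] Fz 0.32 w 0.2
```

```bash
python3 -m crank '[{"translation":[0.003,0,0],"delta_rot":[0,0,0],"jaw":1},{"translation":[0.006,0,0],"delta_rot":[0,0,0],"jaw":1},{"translation":[0.008,0,0],"delta_rot":[0,0,0],"jaw":1}]'
python3 -c "from h import *;rep()"

```

```text
time_s: 17.17
eef_pos: [561.0, -80.2, 41.3]
eef_rot: [0.686, 0.727, -0.0, 0.0]
force: [2.3, -4.1, 1.5]
width: -0.1
finger_force: 2.0
t 17.17 gauge [  56.9 -129. ] z 41.3 toolx ang-gauge 1.573 tilt [ 0.    -0.001 -1.   ] F gauge [ 2.09 -4.18] Fz 1.52 w -0.1
```

Contact with the carton at y≈-129. I'll use finer steps now.

```bash
python3 -m crank '[{"translation":[0.001,0,0],"delta_rot":[0,0,0],"jaw":1},{"translation":[0.002,0,0],"delta_rot":[0,0,0],"jaw":1},{"translation":[0.003,0,0],"delta_rot":[0,0,0],"jaw":1},{"translation":[0.003,0,0],"delta_rot":[0,0,0],"jaw":1}]'
python3 -c "from h import *;rep()"

```

```text
time_s: 17.5
eef_pos: [560.9, -79.5, 41.3]
eef_rot: [0.686, 0.727, -0.0, 0.0]
force: [1.2, -4.2, 0.7]
width: -0.0
finger_force: 1.9
t 17.5 gauge [  56.9 -128.3] z 41.3 toolx ang-gauge 1.573 tilt [ 0. -0. -1.] F gauge [ 0.96 -4.3 ] Fz 0.67 w -0.0
```

```bash
python3 -m crank '[{"translation":[0.001,0,0],"delta_rot":[0,0,0],"jaw":1},{"translation":[0.002,0,0],"delta_rot":[0,0,0],"jaw":1},{"translation":[0.003,0,0],"delta_rot":[0,0,0],"jaw":1},{"translation":[0.003,0,0],"delta_rot":[0,0,0],"jaw":1}]'
python3 -c "from h import *;rep()"

```

```text
time_s: 17.83
eef_pos: [560.9, -78.8, 41.3]
eef_rot: [0.686, 0.727, 0.0, 0.0]
force: [1.1, -3.9, 0.4]
width: 0.1
finger_force: 1.9
t 17.83 gauge [  56.9 -127.6] z 41.3 toolx ang-gauge 1.573 tilt [ 0.  0. -1.] F gauge [ 0.87 -3.91] Fz 0.41 w 0.1
```

Steady 4 N: the carton is sliding. Continue.

```bash
python3 -m crank '[{"translation":[0.002,0,0],"delta_rot":[0,0,0],"jaw":1},{"translation":[0.004,0,0],"delta_rot":[0,0,0],"jaw":1},{"translation":[0.006,0,0],"delta_rot":[0,0,0],"jaw":1},{"translation":[0.006,0,0],"delta_rot":[0,0,0],"jaw":1}]'
python3 -c "from h import *;rep()"

```

```text
time_s: 18.17
eef_pos: [560.8, -77.5, 41.3]
eef_rot: [0.686, 0.727, 0.0, 0.0]
force: [2.1, -3.0, 1.1]
width: -0.0
finger_force: 1.7
t 18.17 gauge [  56.9 -126.3] z 41.3 toolx ang-gauge 1.573 tilt [ 0.  0. -1.] F gauge [ 1.96 -3.13] Fz 1.1 w -0.0
```

```bash
python3 -m crank '[{"translation":[0.001,0,0],"delta_rot":[0,0,0],"jaw":1},{"translation":[0.002,0,0],"delta_rot":[0,0,0],"jaw":1},{"translation":[0.003,0,0],"delta_rot":[0,0,0],"jaw":1},{"translation":[0.004,0,0],"delta_rot":[0,0,0],"jaw":1}]'
python3 -c "from h import *;rep()"

```

```text
time_s: 18.5
eef_pos: [560.8, -76.8, 41.3]
eef_rot: [0.686, 0.727, 0.0, 0.0]
force: [2.6, -3.8, 1.3]
width: 0.3
finger_force: 1.9
t 18.5 gauge [  56.9 -125.6] z 41.3 toolx ang-gauge 1.573 tilt [ 0. -0. -1.] F gauge [ 2.42 -3.92] Fz 1.3 w 0.3
```

```bash
python3 -m crank '[{"translation":[0.002,0,0],"delta_rot":[0,0,0],"jaw":1},{"translation":[0.004,0,0],"delta_rot":[0,0,0],"jaw":1},{"translation":[0.006,0,0],"delta_rot":[0,0,0],"jaw":1},{"translation":[0.007,0,0],"delta_rot":[0,0,0],"jaw":1}]'
python3 -c "from h import *;rep()"

```

```text
time_s: 18.83
eef_pos: [560.7, -75.4, 41.3]
eef_rot: [0.686, 0.727, 0.0, 0.0]
force: [1.9, -3.5, 1.1]
width: 0.1
finger_force: 1.9
t 18.83 gauge [  56.9 -124.2] z 41.3 toolx ang-gauge 1.573 tilt [ 0.  0. -1.] F gauge [ 1.74 -3.58] Fz 1.09 w 0.1
```

```bash
python3 -m crank '[{"translation":[0.001,0,0],"delta_rot":[0,0,0],"jaw":1},{"translation":[0.002,0,0],"delta_rot":[0,0,0],"jaw":1},{"translation":[0.003,0,0],"delta_rot":[0,0,0],"jaw":1},{"translation":[0.004,0,0],"delta_rot":[0,0,0],"jaw":1}]'
python3 -c "from h import *;rep()"

```

```text
time_s: 19.17
eef_pos: [560.6, -74.6, 41.3]
eef_rot: [0.686, 0.727, 0.0, 0.0]
force: [2.0, -4.8, 0.2]
width: 0.0
finger_force: 2.4
t 19.17 gauge [  56.9 -123.4] z 41.3 toolx ang-gauge 1.573 tilt [ 0. -0. -1.] F gauge [ 1.77 -4.86] Fz 0.24 w 0.0
```

```bash
python3 -m crank '[{"translation":[0.001,0,0],"delta_rot":[0,0,0],"jaw":1},{"translation":[0.002,0,0],"delta_rot":[0,0,0],"jaw":1},{"translation":[0.002,0,0],"delta_rot":[0,0,0],"jaw":1}]'
python3 -c "from h import *;rep()"

```

```text
time_s: 19.42
eef_pos: [560.6, -74.6, 41.3]
eef_rot: [0.686, 0.727, -0.0, 0.0]
force: [3.0, -6.0, 0.2]
width: 0.0
finger_force: 3.0
t 19.42 gauge [  56.9 -123.4] z 41.3 toolx ang-gauge 1.573 tilt [ 0.    -0.001 -1.   ] F gauge [ 2.71 -6.19] Fz 0.16 w 0.0
```

```bash
python3 -m crank '[{"translation":[0.001,0,0],"delta_rot":[0,0,0],"jaw":1},{"translation":[0.002,0,0],"delta_rot":[0,0,0],"jaw":1},{"translation":[0.002,0,0],"delta_rot":[0,0,0],"jaw":1}]'
python3 -c "from h import *;rep()"

```

```text
time_s: 19.67
eef_pos: [560.7, -74.6, 41.3]
eef_rot: [0.686, 0.727, -0.001, 0.001]
force: [1.6, -8.1, -0.3]
width: -0.0
finger_force: 4.0
t 19.67 gauge [  56.9 -123.4] z 41.3 toolx ang-gauge 1.572 tilt [ 0.    -0.002 -1.   ] F gauge [ 1.17 -8.21] Fz -0.32 w -0.0
```

It has stalled against the stop. I'll go to about 10 N and hold.

```bash
python3 -m crank '[{"translation":[0.001,0,0],"delta_rot":[0,0,0],"jaw":1},{"translation":[0.002,0,0],"delta_rot":[0,0,0],"jaw":1},{"translation":[0.002,0,0],"delta_rot":[0,0,0],"jaw":1},{"translation":[0.002,0,0],"delta_rot":[0,0,0],"jaw":1},{"translation":[0.002,0,0],"delta_rot":[0,0,0],"jaw":1},{"translation":[0.002,0,0],"delta_rot":[0,0,0],"jaw":1}]'
python3 -c "from h import *;rep()"; python3 edge.py

```

```text
time_s: 20.17
eef_pos: [560.7, -74.6, 41.3]
eef_rot: [0.687, 0.727, -0.001, 0.001]
force: [1.3, -9.5, 0.4]
width: -0.2
finger_force: 5.0
t 20.17 gauge [  56.9 -123.4] z 41.3 toolx ang-gauge 1.572 tilt [ 0.    -0.002 -1.   ] F gauge [ 0.76 -9.52] Fz 0.36 w -0.2
185 [114.6  54.7  15.5]
175 [114.7  53.7  12. ]
165 [114.7  54.5  11.1]
155 [114.4  55.2  11.2]
145 [114.   55.7  11.3]
135 [114.3  55.2  10.4]
125 [114.2  56.2  11.3]
115 [114.3  56.5  11.3]
-10 [113.8  56.7  10.7]
-20 [114.   57.1  10.2]
-30 [113.6  57.1  10.4]
-40 [114.   57.6  10.9]
-50 [116.1  27.6  11.4]
-60 [157.4  18.2  12.5]
-70 [110.2  25.7  17.2]
-80 [96.6 17.  23.8]
-90 [123.8  25.5  16.6]
-95 [134.4  26.2  24.6]
```

It holds 9.5 N and is flush. I'll back straight off, slowly at first, then lift.

```bash
python3 -m crank '[{"translation":[-0.002,0,0],"delta_rot":[0,0,0],"jaw":1},{"translation":[-0.004,0,0],"delta_rot":[0,0,0],"jaw":1},{"translation":[-0.006,0,0],"delta_rot":[0,0,0],"jaw":1},{"translation":[-0.008,0,0],"delta_rot":[0,0,0],"jaw":1},{"translation":[-0.012,0,0],"delta_rot":[0,0,0],"jaw":1},{"translation":[-0.02,0,0],"delta_rot":[0,0,0],"jaw":1},{"translation":[-0.06,0,0],"delta_rot":[0,0,0],"jaw":1},{"translation":[-0.15,0,0],"delta_rot":[0,0,0],"jaw":1},{"translation":[-0.3,0,0],"delta_rot":[0,0,0],"jaw":1},{"translation":[-0.3,0,-0.2],"delta_rot":[0,0,0],"jaw":1},{"translation":[-0.4,-0.1,-0.4],"delta_rot":[0,0,0],"jaw":1},{"translation":[-0.6,-0.3,-0.5],"delta_rot":[0,0,0],"jaw":1},{"translation":[-0.8,-0.5,-0.5],"delta_rot":[0,0,0],"jaw":1},{"translation":[-0.9,-0.6,-0.5],"delta_rot":[0,0,0],"jaw":1},{"translation":[-0.9,-0.6,-0.5],"delta_rot":[0,0,0],"jaw":1}]'
python3 - <<'E'
from h import *
rep()
s=snapshot("top");crop(s,195,215,180,120,4.4,"pics/top8.png")
E
python3 edge.py
```

```text
time_s: 21.47
eef_pos: [448.9, -262.5, 142.0]
eef_rot: [0.687, 0.727, -0.0, 0.0]
force: [-0.2, 0.4, -0.6]
width: -0.0
finger_force: 0.0
t 21.47 gauge [ -65.2 -304.7] z 142.0 toolx ang-gauge 1.572 tilt [ 0.    -0.001 -1.   ] F gauge [-0.21  0.4 ] Fz -0.63 w -0.0
185 [114.6  55.8  16.2]
175 [114.6  55.6  12. ]
165 [114.7  55.6  12.1]
155 [114.4  57.5  11.6]
145 [114.2  57.3  11. ]
135 [114.3  56.7  11.7]
125 [114.3  57.7  11.5]
115 [114.3  58.4  10.3]
-10 [113.8  58.   11.1]
-20 [114.   58.4  11.2]
-30 [113.7  58.4  10.4]
-40 [114.   59.5  11. ]
-50 [114.3  59.5  11.4]
-60 [114.2  58.7  12.2]
-70 [112.4  59.   11.7]
-80 [112.5  61.5  11.9]
-90 [112.5  61.6  10.3]
-95 [112.3  61.3  11.1]
```

View pics/top8.png

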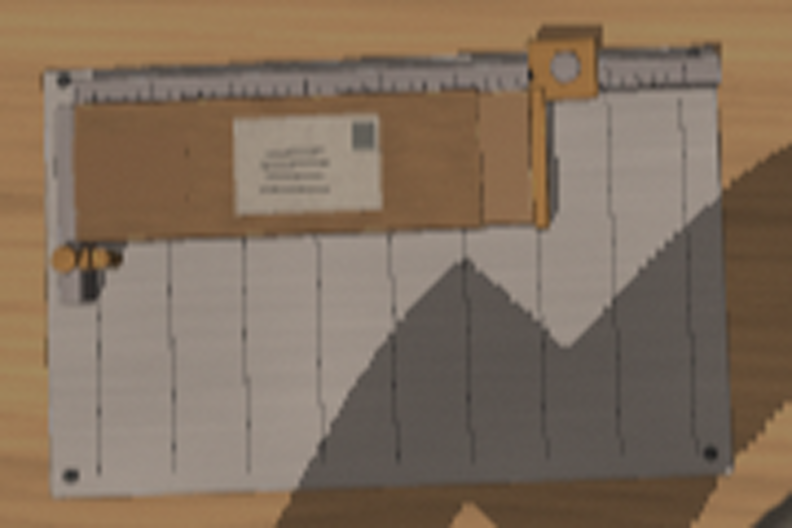

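The carton is flush on the fence. Its heel closes on the stop at crop x≈75 and the jaw touches the inner half at x≈532. The arm is clear, so I'll hand in.

```bash
python3 -c "from plant import *;print(sign_off())"
```

```text
the job is handed in; nothing more can be done
None
```

I handed the job in, and the hand-in gave no verdict. By camera and force readings, the carton is flush on the fence and closed up on the end stop with the jaw against its other end; the force peaked at about 12 N pushing the carton and 9.5 N on the jaw. How hard the jaw still bears after letting go was not measured, and I did not measure the bystanders afterwards.

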